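# Push a wet-lacquered controller housing down the curing lane and start the lamps

## Task

Push the blue-sided controller housing down the lane between the two guide rails until its leading end sits squarely against the orange rubber end stop between the curing lamps. The lacquer on its blue sides is still wet: the housing must not touch either rail on the way and nothing, fingers included, may touch the blue sides, so slide it flat along the plate with your fingertips and never grip or lift it. Once it is home, press the green start button on the lamp control box fully in and let it go, leaving the red button and everything else alone.

Things in the scene. Friction and masses are not known exactly. Their poses are not given: they have to be found in the camera images.
- unit: The controller housing to be pushed: 90 long (its x) x 60 wide (its y) x 46 high, 0.24 to 0.48 kg, finned aluminium top, black end plates 6 thick across its full width at both ends, and glossy blue lacquered (wet) long sides between them. Origin: centre of its underside. Its x points along its length towards its leading end (down the lane), z up. It starts on the plate just outside the lane's mouth, a little off-centre and askew (up to 8 mm and 0.1 rad).
- unit_tail (a point): Centre of the housing's trailing black end plate, 23 above its underside: the face to push on (60 wide x 43 high, vertical).
- unit_lead (a point): Lower edge, middle, of the housing's leading end plate; same axes as the housing.
- wet_a: Wet lacquered blue side panel of the housing on its +y side, 78 long x 38 high, 6 short of each end and 4 above the underside, flush with the end plates. Origin and axes are those of the housing.
- wet_b: The same on the housing's -y side.
- lane: Curing station: dark grey slide plate 450 long (its x) x 260 wide x 10 thick, fixed to the bench; origin at the centre of its underside, its x runs along the lane from the mouth to the end stop (roughly to the robot's left), z up. The lane is straight, 80 wide between the rails, centred on y = 0. Beside its last part two dark LED lamp heads, 80 long x 44 deep with fins, 78 high above the bench, stand outside the rails (x from 65 to 145 and |y| from 68 to 130).
- rail_near: Aluminium guide rail on the lane's +y side (nearer the robot), 10 thick, its top 16 above the plate (26 above the bench). Straight from x = -90 to +170, inner face at y = +40, with a lead-in flared outwards from x = -90 to -128 (inner faces 111 apart there). Axes and origin are those of the lane.
- rail_far: The same on the lane's -y side, mirrored.
- stop_face (a point): Centre of the orange rubber face of the end stop, at the plate's surface: 170 ahead of the lane's origin and 10 up. Axes as the lane's: x on into the stop. The stop is rigid, 50 wide, 40 above the bench at most.
- control: Grey lamp control box 120 x 150 x 60 high, fixed, on the bench beyond the lane's stop end; origin at the centre of its underside. Two push buttons on its top, a blue display behind them.
- start_top (a point): Centre of the top of the green start button (28 dia), on the side nearer the lane; pressed straight down.
- start (a joint): Travel of the green start button in m: 0 is out, 0.006 is fully in (about 5 N); it springs back.
- stop_top (a point): Centre of the top of the red stop button (28 dia), 72 from the green one; leave it alone.
- stop (a joint): Travel of the red stop button in m: 0 is out, 0.006 fully in.
- lacquer: Small blue jar of lacquer with a black cap, 28 dia x 58 high, on the slide plate beside the far rail. Origin at its underside. Leave alone.
- brush: Flat lacquer brush 130 long x 42 wide, lying on the slide plate beside the near rail. Origin at its underside. Leave alone.
- spare: Second housing, same size, bare aluminium sides without lacquer, on the bench to the right. Origin at its underside. Leave alone.
- meter: Orange and black hand multimeter 150 x 76 x 36, lying on the bench to the left. Origin at its underside. Leave alone.
- spray: Green spray can 52 dia x 150 high, at the back left. Origin at its underside. Leave alone.
- cup: Light green cup 72 dia x 85 high, at the left. Origin at its underside. Leave alone.
- driver: Yellow-handled screwdriver 190 long, lying on the bench to the right. Origin at its underside. Leave alone.
- tape: Yellow roll of tape 90 dia x 24 high, lying flat at the left near the robot. Origin at its underside. Leave alone.
There are look-alikes about, which are no part of the job. What is shaped like the unit but pink is not meant.

How it is judged:
On the way, in this order (a step that is already met when the one before it is completed fails the run):
1. the housing is home: squarely against the end stop (x of unit_lead in the frame of stop_face above -0.005 m and y of unit_lead in the frame of stop_face between -0.01 and 0.01 m and z of unit_lead in the frame of stop_face below 0.004 m and angle between the x axis of unit and the x axis of lane, either way round below 0.07 rad and angle between unit's own z axis and vertical below 0.05 rad), for 0.2 s.
2. the green start button is pressed fully in (all of step 1 and value of joint start above 0.0045 m), for 0.04 s.
At the end, for the whole second after the job is handed in: The housing rests flat on the plate in the lane with its leading end within 5 mm of the rubber stop, within 10 mm of the lane's centre line and 4 degrees of its direction; it is at rest, and both buttons are out (all of step 1 and linear speed of unit below 0.01 m/s and value of joint each of start, stop below 0.0015 m); the robot touches nothing.
It fails at once if the housing touches a guide rail (contact force between unit and rail_near above 0.2 N or contact force between unit and rail_far above 0.2 N).
It fails at once if something touches a wet blue side (contact force between any of wet_a, wet_b and anything else above 0.2 N).
It fails at once if the housing is lifted or tipped (z of unit in the frame of lane above 0.018 m or angle between unit's own z axis and vertical above 0.15 rad).
It fails at once if the start button is pressed before the housing is home, or the red stop button is pressed (value of joint stop above 0.002 m or (value of joint start above 0.003 m and not (x of unit_lead in the frame of stop_face above -0.005 m and y of unit_lead in the frame of stop_face between -0.01 and 0.01 m and z of unit_lead in the frame of stop_face below 0.004 m and angle between the x axis of unit and the x axis of lane, either way round below 0.07 rad and angle between unit's own z axis and vertical below 0.05 rad))).
It fails at once if a bystander is displaced by more than 20 mm (distance of any of lacquer, brush, spare, meter, spray, cup, driver, tape from where it was at the start of the episode above 0.02 m).
It also fails if it takes over 64 s, if anything falls off the work surface, if the arm or the gripper's body presses on something with over 40 N, if the wrist force passes 120 N, or if a joint passes its speed limit or range.

## Robot

A 6-joint arm with a two-finger parallel gripper is mounted at the origin on the work surface. World frame = base frame: x ahead of the robot, y to its left, z up, the work surface at z = 0. Lengths are in m, angles in rad, forces in N, time in s.
With the tool pointing down it reaches from about 0.35 to 0.975 m from the base axis. Payload 17.4 kg.
Tool frame: the origin (TCP) lies between the finger pads; the fingertips stand 25 mm ahead of it and the grasp point (between the pads) lies 6 mm ahead of it; z points along the fingers, x is the direction in which the jaws open and shut, and the axes are right-handed (so a half turn about z gives the same grasp; the last joint's range is limited). The gripper opens to 85 mm and grips with 20 to 120 N. Pads are 22 mm wide; open, the fingers measure 114 mm over their backs; the gripper's body (76 mm by 85 mm) begins 54 mm behind the grasp point. The pads swing forward as they close: fully open they stand 13 mm farther back than shut.
Start: joints at [-1.199, 0.116, 1.442, -0, 1.584, -0.038], TCP at [0.269, -0.619, 0.223] pointing down, gripper open.
Joint ranges: [-2.83, 2.83], [-0.83, 2.19], [0.07, 2.5], [-1.14, 4.28], [0.01, 3], [-2.97, 2.97]. Speed limits (rad/s): [1.89, 1.89, 2.22, 3.14, 3.14, 3.14].

## Interface

Orientations are given as a 3x3 rotation matrix whose columns are the frame's x, y, z axes.
In Python, from rig import ctrl, capture, camera_params gives the robot as it stands.
- The arm moves only by the tool step_arm, never from a script. Its arguments are lists of equal length, an entry for each row: "translation": the shift along the tool's x, y, z in mm, a list of three; "turn": the turn about the tool's z in degrees; "jaw": the gripper's target within -1 to 1 (fully open at 1, half-way at 0, shut at -1). In form: {"translation": [[dx, dy, dz], ...], "turn": [turn, ...], "jaw": [jaw, ...]}. A call has 1 to 20 rows; each row is the pose to reach, as a shift and turn from the pose measured when the call began, along the tool's axes at that moment; what a row does not reach only later rows make up. A row lasts 1/10 s, in which the tool goes at most 50 mm and 8.59 degrees, less where a joint would pass 70% of its speed; a pose out of reach is approached as far as the arm can. A call with a gripper value outside its range is refused whole. The fingers move at their own pace and stop on an object; "squeeze" is the grip in N (left out, the last holds). Time passes only in rows, so rows that repeat a pose let the fingers close. It gives the time, the measured TCP pose, the force and the opening at its end, in the units of the state.
- ctrl.state(): the state, without advancing time (a new reading comes with each control period).
- capture(name): name is "scene" or "top" or "wrist"; returns (picture, depth): 384x512x3 uint8, blue, green, red; 384x512 float32, m along the optical axis (not along the pixel's ray), 0 where there is no reading.
- camera_params(name): a dict with "intrinsics" (3x3 intrinsics, pixels), "rvec" (rotation vector, rad) and "tvec" (3), from world to camera coordinates, as OpenCV has them. Camera axes: x right, y down, z forward; pixel columns grow to the right and rows downward; lengths in m; the calibration is good to about 2 mm. A picture is of the moment at which its call begins: read the wrist's pose just before it. camera_params takes no time and is no camera call; for the wrist camera it gives the pose at the moment of the call.
- ctrl.close_job(): hands the job in, once; it reports no verdict.
The state is a dict: "time": time; "qpos": joint angles; "qvel": joint speeds; "effort": joint torques, N m; "position": TCP position; "orientation": TCP orientation; "force": force on the tool from outside, world axes, zero at the start; "moment": the same for the moment, N m; "grip_width": finger opening in m.
Only numpy, scipy, OpenCV 4.12 (cv2) and the standard library are available. Lean on these libraries where they do the work, as an engineer would, in place of code of your own. Each camera call takes 0.05 s, during which the arm holds its last target.

## Working session

There is one attempt and no reset: what is moved stays moved. The work goes in short steps, Python scripts to look and compute and a tool call to move; the robot and the scene stay as the last step left them, time stands still between calls to the robot, and variables do not carry over. Pictures are saved under pics/ and viewed, and the job is handed in when it is done.

Besides the shell and the picture viewer there is one more tool, called after "Call:" as name(argument=value, ...), one argument or row to a line, values as JSON. step_arm: Moves the arm, as the interface text tells. Its arguments: {"type":"object","properties":{"translation":{"type":"array","items":{"type":"array","items":{"type":"number"}}},"turn":{"type":"array","items":{"type":"number"}},"jaw":{"type":"array","items":{"type":"number"}},"squeeze":{"type":"number"}},"required":["translation","turn","jaw"]}

```bash
ls; mkdir -p pics
python3 - <<'E'
from rig import ctrl,capture,camera_params
import cv2,numpy as np
s=ctrl.state();print(s)
for n in("scene","top"):
    im,d=capture(n);cv2.imwrite(f"pics/{n}0.png",im);np.save(f"pics/{n}0.npy",d);p=camera_params(n);print(n,p)
    np.savez(f"pics/{n}0.npz",im=im,d=d,K=p["intrinsics"],r=p["rvec"],t=p["tvec"])
E
```

```text
pics
{'time': 0.0, 'qpos': array([-1.19882292e+00,  1.16491890e-01,  1.44230412e+00,  3.92269414e-05,
        1.58403732e+00, -3.78206160e-02]), 'qvel': array([ 2.07372380e-04,  1.47957961e-03, -7.27271163e-04, -4.43185349e-04,
        7.88174243e-05, -1.92624730e-03]), 'effort': array([ 2.21081405e-03, -7.31976128e+01, -6.32489634e+01,  1.90584223e-05,
        6.02870394e-03,  2.01942458e-05]), 'position': array([ 0.26884185, -0.61890701,  0.22243408]), 'orientation': array([[ 3.98420614e-01, -9.17202727e-01, -4.14391487e-04],
       [-9.17201985e-01, -3.98420820e-01,  1.17009266e-03],
       [-1.23831438e-03, -8.61083424e-05, -9.99999230e-01]]), 'force': array([ 0.10908693,  0.43770674, -0.77717281]), 'moment': array([0.01196527, 0.01574904, 0.01636674]), 'grip_width': 0.08549305663704096}
scene {'intrinsics': array([[484.19737772,   0.        , 257.9028294 ],
       [  0.        , 484.19737772, 196.94696335],
       [  0.        ,   0.        ,   1.        ]]), 'rvec': array([ 1.90890096,  1.71641987, -0.63275717]), 'tvec': array([-0.05306168, -0.31451406,  1.83296672])}
top {'intrinsics': array([[454.25988462,   0.        , 256.09266442],
       [  0.        , 454.25988462, 198.92345034],
       [  0.        ,   0.        ,   1.        ]]), 'rvec': array([ 2.15453852, -2.17958301,  0.10703937]), 'tvec': array([0.01234395, 0.51320012, 1.72970469])}
```

View pics/scene0.png

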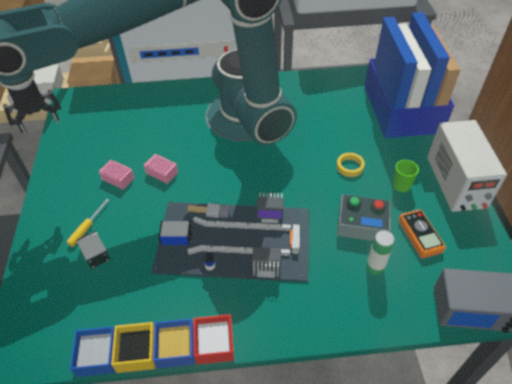

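View pics/top0.png

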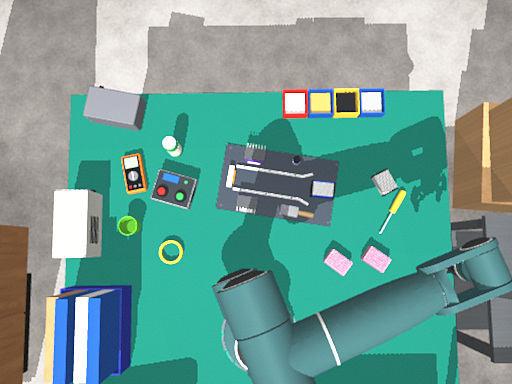

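Top view: the blue-sided housing is at (322,188) on the plate at the lane mouth. The other candidates are two pink ones at (338,262) and (376,259), and the bare spare at (385,182). Green button is about (180,197), red about (162,191). I'll confirm with a crop and measure.

```bash
cat > h.py <<'E'
import cv2,numpy as np
def load(f):
    z=np.load(f);return z["im"],z["d"],z["K"],z["r"],z["t"]
def ray(uv,K,r,t):
    R,_=cv2.Rodrigues(r);c=-R.T@t.ravel();v=R.T@np.linalg.inv(K)@np.array([uv[0],uv[1],1.]);return c,v
def onz(uv,z,K,r,t):
    c,v=ray(uv,K,r,t);return c+v*(z-c[2])/v[2]
def pix(p,K,r,t):return cv2.projectPoints(np.array(p,float).reshape(-1,3),r,t,K,None)[0].reshape(-1,2)
def cloud(d,K,r,t):
    R,_=cv2.Rodrigues(r);v,u=np.indices(d.shape);P=np.stack([(u-K[0,2])/K[0,0]*d,(v-K[1,2])/K[1,1]*d,d],-1);return (P-t.ravel())@R
def snap(n,f):
    from rig import capture,camera_params
    p=camera_params(n);im,d=capture(n)
    cv2.imwrite(f"pics/{f}.png",im);np.savez(f"pics/{f}.npz",im=im,d=d,K=p["intrinsics"],r=p["rvec"],t=p["tvec"])
    return load(f"pics/{f}.npz")
E
python3 - <<'E'
from h import *
im,d,K,r,t=load("pics/top0.npz")
c=cv2.resize(im[130:240,140:350],None,fx=3.8,fy=3.8,interpolation=cv2.INTER_CUBIC);cv2.imwrite("pics/c0.png",c)
P=cloud(d,K,r,t)
hsv=cv2.cvtColor(im,cv2.COLOR_BGR2HSV)
for n,(u,v) in dict(unit=(322,188),stop=(231,176),plate=(325,215),green=(180,197),red=(162,191)).items():print(n,P[v,u].round(4))
z=P[...,2]
# plate corners
for uv in [(227,143),(339,162),(331,226),(217,207)]:print(onz(uv,.01,K,r,t).round(4))
E
```

```text
unit [ 0.5488 -0.2447  0.0585]
stop [0.6031 0.1026 0.0325]
plate [ 0.4487 -0.2597  0.0154]
green [0.5186 0.292  0.0778]
red [0.541  0.3579 0.0868]
[0.7385 0.1189 0.01  ]
[ 0.6571 -0.3211  0.01  ]
[ 0.4061 -0.2826  0.01  ]
[0.4851 0.1591 0.01  ]
```

View pics/c0.png

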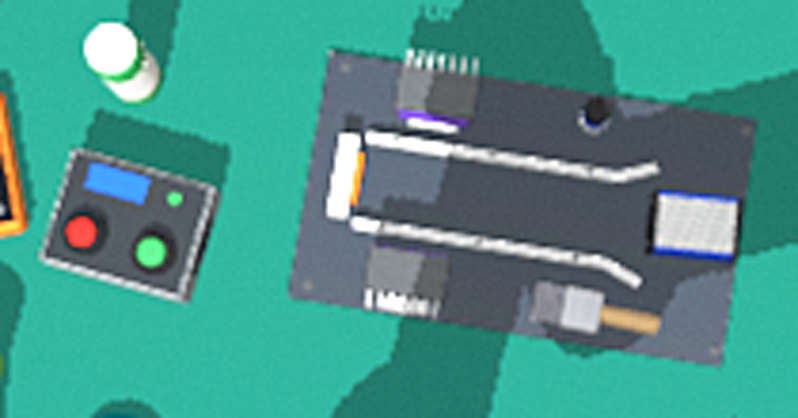

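Run:
```python
from h import *
from rig import ctrl
s=ctrl.state()
im,d,K,r,t=snap("wrist","w0")
R,_=cv2.Rodrigues(r);c=-R.T@t.ravel()
O=s["orientation"]
print(K,"cam in tool",O.T@(c-s["position"]),"camaxes in tool\n",(O.T@R.T).round(3))
```

```text
[[327.59573748   0.         256.05338755]
 [  0.         327.59573748 191.30392131]
 [  0.           0.           1.        ]] cam in tool [-0.00060965 -0.07401722 -0.15081542] camaxes in tool
 [[ 1.     0.001 -0.001]
 [-0.001  0.958  0.288]
 [ 0.001 -0.288  0.958]]
```

View pics/w0.png

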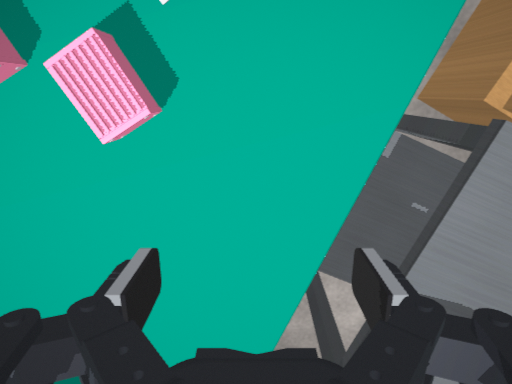

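Call:
step_arm(
  translation=[
    [-17,-36,-3],
    [-34,-73,-6],
    [-50,-109,-9],
    [-67,-145,-12],
    [-84,-182,-15],
    [-101,-218,-18],
    [-118,-254,-21],
    [-134,-290,-24],
    [-151,-327,-27],
    [-168,-363,-30],
    [-168,-363,-30],
    [-168,-363,-30],
  ],
  turn=[-6,-12,-18,-24,-30,-36,-42,-48,-54,-56,-56,-56],
  jaw=[-0.4,-0.4,-0.4,-0.4,-0.4,-0.4,-0.4,-0.4,-0.4,-0.4,-0.4,-0.4],
)

```text
time: 1.35
position: [0.5352, -0.3197, 0.2525]
orientation: [[0.983, -0.181, -0.001], [-0.181, -0.983, 0.001], [-0.001, -0.001, -1.0]]
force: [-0.8, -0.2, -0.1]
grip_width: 0.0255
```

Run:
```python
from h import *
from rig import ctrl
s=ctrl.state();print(s["position"],s["orientation"].round(3),s["grip_width"],s["qpos"].round(2))
im,d,K,r,t=snap("wrist","w1")
```

```text
[ 0.53520374 -0.31970466  0.25250775] [[ 0.983 -0.181 -0.001]
 [-0.181 -0.983  0.001]
 [-0.001 -0.001 -1.   ]] 0.025500527681534 [-0.58 -0.    1.52  0.    1.63 -0.4 ]
```

View pics/w1.png

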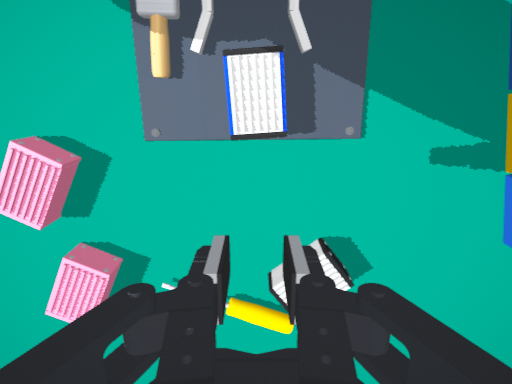

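Wrist view: housing top at (223-287, 48-137), blue sides left and right, flared rail ends at (200,45) and (303,45). I'll go forward and up to see the whole lane at once.

Call:
step_arm(
  translation=[
    [0,-30,-20],
    [0,-60,-40],
    [0,-90,-60],
    [0,-120,-80],
    [0,-120,-80],
    [0,-120,-80],
  ],
  turn=[0,0,0,0,0,0],
  jaw=[-0.4,-0.4,-0.4,-0.4,-0.4,-0.4],
)

```text
time: 2.0
position: [0.5564, -0.2031, 0.3327]
orientation: [[0.983, -0.183, -0.0], [-0.183, -0.983, 0.0], [-0.001, -0.0, -1.0]]
force: [0.7, 0.2, -0.4]
grip_width: 0.0258
```

Run:
```python
from h import *
from rig import ctrl
im,d,K,r,t=snap("wrist","w2")
P=cloud(d,K,r,t);print(np.nanmedian(P[...,2][d>0]))
```

```text
0.0025666765127388526
```

View pics/w2.png

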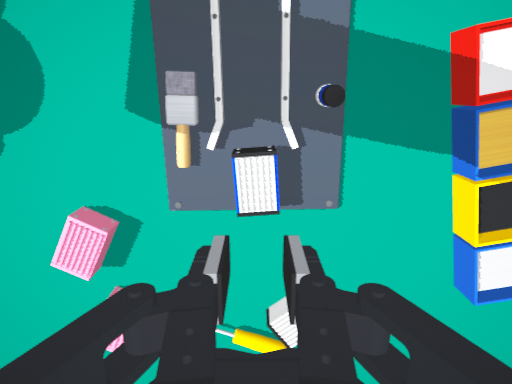

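Housing at (256,180), brush at (181,115), jar at (330,96), rails at columns 217 and 287. Now one more view further on for the stop and button.

Call:
step_arm(
  translation=[
    [0,-40,0],
    [0,-80,0],
    [0,-120,0],
    [0,-160,0],
    [0,-200,0],
    [0,-200,0],
    [0,-200,0],
  ],
  turn=[0,0,0,0,0,0,0],
  jaw=[-0.4,-0.4,-0.4,-0.4,-0.4,-0.4,-0.4],
)

```text
time: 2.75
position: [0.5929, -0.0075, 0.3309]
orientation: [[0.983, -0.184, -0.003], [-0.184, -0.983, 0.001], [-0.003, 0.0, -1.0]]
force: [0.4, -0.3, -0.2]
grip_width: 0.0257
```

Run:
```python
from h import *
im,d,K,r,t=snap("wrist","w3")
```

```text
(no output)
```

View pics/w3.png

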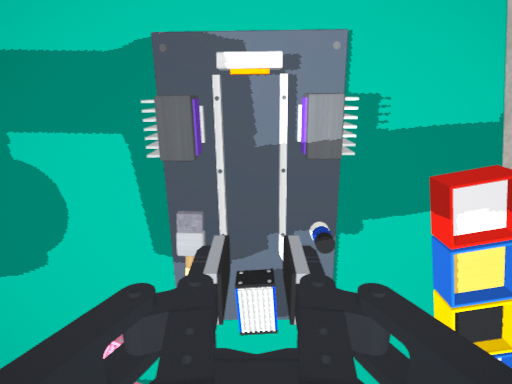

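Wrist view 3: orange face at (250,70), stop block (216-283, 52-70), lamps either side, rails at columns 220 and 284.

```bash
cat > meas.py <<'E'
from h import *
def lane_frame(c,th):
    ex=np.array([np.cos(th),np.sin(th)]);return c,ex,np.array([-ex[1],ex[0]])
def tl(P,L):
    c,ex,ey=L;return np.stack([(P[...,:2]-c)@ex,(P[...,:2]-c)@ey],-1)
E
python3 - <<'E'
from meas import *
L=lane_frame(np.array([.572,-.081]),np.arctan2(.983,.183))
for f in("w2","w3"):
    im,d,K,r,t=load(f"pics/{f}.npz");P=cloud(d,K,r,t);q=tl(P,L);z=P[...,2];ok=d>0
    pl=ok&(abs(q[...,0])<.2)&(abs(q[...,1])<.03)&(z<.02);print(f,"plate z",np.median(z[pl]))
    for sg in(1,-1):
        m=ok&(z>.021)&(z<.032)&(q[...,0]>-.08)&(q[...,0]<.16)&(abs(q[...,1]*sg-.045)<.012)
        x,y=q[m].T;a=np.polyfit(x,y,1);print(" rail",sg,m.sum(),a,"y",y.min(),y.max(),"x",x.min(),x.max(),"z",np.median(z[m]))
    hsv=cv2.cvtColor(im,cv2.COLOR_BGR2HSV)
    o=cv2.inRange(hsv,(8,150,150),(25,255,255))>0
    o&=ok&(abs(q[...,1])<.04)&(q[...,0]>.1)
    if o.sum():print(" orange",o.sum(),np.median(q[o],0),"z",z[o].min(),z[o].max(), q[o].min(0),q[o].max(0))
    m=ok&(z>.05)&(z<.066)&(q[...,0]<-.05)&(q[...,0]>-.26)&(abs(q[...,1])<.08)
    if m.sum():
        pts=P[m][:,:2].astype(np.float32);(cx,cy),(w,h),a=cv2.minAreaRect(pts);print(" unit",m.sum(),tl(np.array([cx,cy]),L),w,h,a,np.median(z[m]))
E
```

```text
w2 plate z 0.010206315857932819
 rail 1 935 [0.01361383 0.0442039 ] y 0.03840684426503423 0.050290288344861274 x -0.07904703079096777 0.06194386960343986 z 0.02615978744916736
 rail -1 923 [ 0.01348367 -0.04527793] y -0.05115679204707113 -0.03982754706681354 x -0.07883950261323035 0.06201559013511229 z 0.02620583865068805
 unit 2781 [-0.16842387 -0.00735365] 0.09016197919845581 0.060044120997190475 83.67643737792969 0.052722016219310205
w3 plate z 0.010046168503694601
 rail 1 1095 [0.01385764 0.04398119] y 0.03876796011617934 0.05140124846093744 x -0.054539989378010315 0.15905409105231202 z 0.025954298286557362
 rail -1 1139 [ 0.01301824 -0.04540258] y -0.05138406833627216 -0.03876993293366504 x -0.07983192561135083 0.15904843213132633 z 0.02603651825064125
 orange 77 [0.17467702 0.00697686] z 0.009001192246134845 0.03834757395757052 [ 0.17384498 -0.02292116] [0.17988886 0.02910957]
 unit 1961 [-0.16840208 -0.00756144] 0.09130897372961044 0.06005800887942314 83.50950622558594 0.05239130884785454
```

```bash
cat >> meas.py <<'E'
th0=np.arctan2(.983,.183)
_L=lane_frame(np.array([.572,-.081]),th0)
TH=th0+.0135
ex=np.array([np.cos(TH),np.sin(TH)]);ey=np.array([-ex[1],ex[0]])
_s=np.array([.572,-.081])+.1742*_L[1]+(-.0006+.0135*.1742)*_L[2]   # stop face centre
LANE=(_s-.170*ex,ex,ey)
def unit(P,d,zr=(.048,.066)):
    q=tl(P,LANE);z=P[...,2]
    m=(d>0)&(z>zr[0])&(z<zr[1])&(abs(q[...,1])<.055)&(q[...,0]>-.27)&(q[...,0]<.168)
    (cx,cy),(w,h),a=cv2.minAreaRect(q[m].astype(np.float32))
    if w<h:a-=90;w,h=h,w
    a=(a+90)%180-90
    return cx,cy,w,h,a,m
E
python3 - <<'E'
from meas import *
print(LANE,np.degrees(TH))
for f in("w1","w2","w3"):
    im,d,K,r,t=load(f"pics/{f}.npz");P=cloud(d,K,r,t);u=unit(P,d);print(f,np.round(u[:5],4))
    q=tl(P,LANE);z=P[...,2]
    for sg in(1,-1):
        m=(d>0)&(z>.022)&(z<.030)&(q[...,0]>-.14)&(q[...,0]<.16)&(abs(q[...,1]*sg-.047)<.02)
        p=q[m]
        for lo,hi in((-.13,-.12),(-.09,-.08),(-.05,-.03),(.0,.02),(.05,.07),(.1,.12),(.14,.16)):
            k=(p[:,0]>lo)&(p[:,0]<hi)
            if k.sum()>5:print(sg,lo,np.percentile(p[k,1],[3,50,97]).round(4))
im,d,K,r,t=load("pics/top0.npz");P=cloud(d,K,r,t)
hsv=cv2.cvtColor(im,cv2.COLOR_BGR2HSV)
for n,lo,hi in(("g",(45,90,80),(75,255,255)),("r",(0,150,120),(6,255,255))):
    m=cv2.inRange(hsv,lo,hi);m[:165]=0;m[215:]=0;m[:,:150]=0;m[:,200:]=0
    k,l,st,ce=cv2.connectedComponentsWithStats(m)
    for i in range(1,k):
        if st[i,4]>15:print(n,st[i],ce[i],onz(ce[i],.075,K,r,t),P[l==i].mean(0),P[l==i][:,2].max())
E
```

```text
(array([ 0.57330558, -0.07695513]), array([0.16973207, 0.98549025]), array([-0.98549025,  0.16973207])) 80.22775866035032
w1 [-0.1732 -0.0042  0.0907  0.06    3.3686]
1 -0.13 [0.053  0.0579 0.0637]
1 -0.09 [0.0404 0.0452 0.0503]
-1 -0.13 [-0.0633 -0.0578 -0.0523]
-1 -0.09 [-0.0495 -0.0443 -0.0396]
w2 [-0.1726 -0.0045  0.0904  0.06    3.4957]
1 -0.13 [0.053  0.0581 0.0636]
1 -0.09 [0.0401 0.0452 0.0496]
1 -0.05 [0.0404 0.0449 0.0498]
1 0.0 [0.0401 0.0448 0.0496]
1 0.05 [0.0402 0.045  0.0491]
-1 -0.13 [-0.0635 -0.0577 -0.0292]
-1 -0.09 [-0.0489 -0.0448 -0.0407]
-1 -0.05 [-0.0496 -0.0449 -0.0402]
-1 0.0 [-0.0488 -0.0442 -0.0399]
-1 0.05 [-0.0493 -0.0444 -0.0406]
w3 [-0.1726 -0.0047  0.0915  0.0601  3.2818]
1 -0.05 [0.0399 0.0442 0.0489]
1 0.0 [0.0404 0.0449 0.0497]
1 0.05 [0.0399 0.0443 0.0495]
1 0.1 [0.04   0.0446 0.0492]
1 0.14 [0.0401 0.0445 0.0495]
-1 -0.13 [-0.0318 -0.0291 -0.0275]
-1 -0.09 [-0.0461 -0.0444 -0.0409]
-1 -0.05 [-0.0501 -0.0455 -0.041 ]
-1 0.0 [-0.0494 -0.045  -0.0406]
-1 0.05 [-0.0489 -0.0445 -0.0402]
-1 0.1 [-0.0495 -0.0452 -0.0401]
-1 0.14 [-0.0489 -0.0449 -0.0408]
g [175 192   9   9  57] [179.33333333 195.89473684] [0.52316428 0.29497769 0.075     ] [0.52266082 0.29421305 0.07944451] 0.09225668673424657
r [157 187   9   8  55] [161.03636364 190.56363636] [0.54419117 0.36409468 0.075     ] [0.54358594 0.36305849 0.07988011] 0.08947377600444599
```

```bash
cat >> meas.py <<'E'
def go(s,xy_lane,z,yaw_lane_deg):
    """tool-frame translation mm and turn deg to bring TCP to lane xy, world z, -y tool axis heading yaw in lane"""
    p=LANE[0]+xy_lane[0]*ex+xy_lane[1]*ey
    D=np.array([p[0],p[1],z])-s["position"];O=s["orientation"]
    h=np.arctan2(-O[1,1],-O[0,1]);tr=-(yaw_lane_deg-np.degrees(h-TH))
    return (O.T@D*1000).round(1),round(tr,2)
def tcp_lane(s):
    O=s["orientation"];return tl(s["position"],LANE),np.degrees(np.arctan2(-O[1,1],-O[0,1])-TH)
E
python3 - <<'E'
from meas import *
from rig import ctrl
s=ctrl.state();print(tcp_lane(s))
a=np.radians(3.4);h=np.array([np.cos(a),np.sin(a)])
tail=np.array([-.1727,-.0045])-.045*h
p=tail-.036*h;print(tail,p)
print(go(s,p,.30,3.4),go(s,p,.12,3.4),go(s,p,.043,3.4))
E
```

```text
(array([ 0.0712021 , -0.00758038]), np.float64(-0.8680256983329281))
[-0.21762079 -0.00716879] [-0.25355743 -0.00930382]
(array([  6.7, 324.7,  31.1]), np.float64(-4.27)) (array([  7.3, 324.7, 211.1]), np.float64(-4.27)) (array([  7.5, 324.7, 288.1]), np.float64(-4.27))
```

Call:
step_arm(
  translation=[
    [1,45,5],
    [2,90,10],
    [3,135,15],
    [4,180,20],
    [5,225,25],
    [6,270,40],
    [7,325,70],
    [7,325,120],
    [7,325,170],
    [7,325,211],
    [7,325,211],
    [7,325,211],
  ],
  turn=[-1,-2,-3,-4,-4.3,-4.3,-4.3,-4.3,-4.3,-4.3,-4.3,-4.3],
  jaw=[-0.4,-0.4,-0.4,-0.4,-0.4,-0.4,-0.4,-0.4,-0.4,-0.4,-0.4,-0.4],
)

```text
time: 4.0
position: [0.5385, -0.3297, 0.121]
orientation: [[0.994, -0.112, -0.003], [-0.112, -0.994, 0.001], [-0.004, -0.0, -1.0]]
force: [-0.6, 0.4, 0.9]
grip_width: 0.0259
```

Run:
```python
from meas import *
from rig import ctrl
im,d,K,r,t=snap("wrist","w4");s=ctrl.state();print(tcp_lane(s),s["position"])
P=cloud(d,K,r,t);print(np.round(unit(P,d)[:5],4))
a=np.radians(3.4);h=np.array([np.cos(a),np.sin(a)])
p=np.array([-.1727,-.0045])-.081*h
print(go(s,p,.043,3.4))
```

```text
(array([-0.25505261, -0.00952387]), np.float64(3.372204032020673)) [ 0.53940065 -0.3299235   0.12286102]
[-0.173  -0.004   0.0899  0.0603  3.4734]
(array([-0.1, -1.6, 79.9]), np.float64(-0.03))
```

View pics/w4.png

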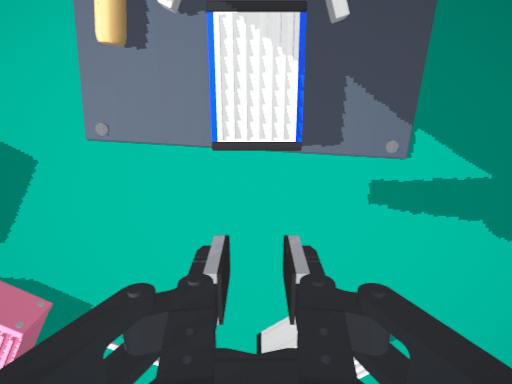

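Run:
```python
from meas import *
im,d,K,r,t=load("pics/top0.npz")
for uv in((385,182),(377,172),(373,180),(380,193),(397,190),(378,233),(403,192)):
    print(uv,tl(onz(uv,.04,K,r,t),LANE).round(3))
```

```text
(385, 182) [-0.407 -0.068]
(377, 172) [-0.372 -0.102]
(373, 180) [-0.361 -0.069]
(380, 193) [-0.394 -0.023]
(397, 190) [-0.457 -0.045]
(378, 233) [-0.407  0.13 ]
(403, 192) [-0.481 -0.041]
```

Nothing is under the descent: the spare starts 107 mm behind the tool. Descending.

Call:
step_arm(
  translation=[
    [0,0,30],
    [0,0,60],
    [0,0,80],
    [0,0,80],
    [0,0,80],
  ],
  turn=[0,0,0,0,0],
  jaw=[-0.4,-0.4,-0.4,-0.4,-0.4],
)

```text
time: 4.55
position: [0.5404, -0.3308, 0.0458]
orientation: [[0.994, -0.112, 0.002], [-0.112, -0.994, -0.003], [0.002, 0.002, -1.0]]
force: [0.3, -0.3, 0.1]
grip_width: 0.0258
```

Run:
```python
from meas import *
from rig import ctrl
im,d,K,r,t=snap("wrist","w5");s=ctrl.state();print(tcp_lane(s),s["position"],s["force"])
P=cloud(d,K,r,t);print(np.round(unit(P,d)[:5],4))
# finger points low
q=tl(P,LANE);m=(d>0)&(q[...,0]<-.225)&(abs(q[...,1]+.01)<.05)&(P[...,2]>.015)&(P[...,2]<.06)
p=q[m];print(p.min(0),p.max(0),P[m][:,2].min())
```

```text
(array([-0.25578365, -0.01078807]), np.float64(3.3698972877638336)) [ 0.54052242 -0.33085851  0.04604366] [0.33304213 0.371865   0.18935535]
[-0.2063 -0.0057  0.1201  0.0604  3.2629]
[-0.26662119 -0.03221562] [-0.24272384  0.00900724] 0.053539984892935474
```

View pics/w5.png

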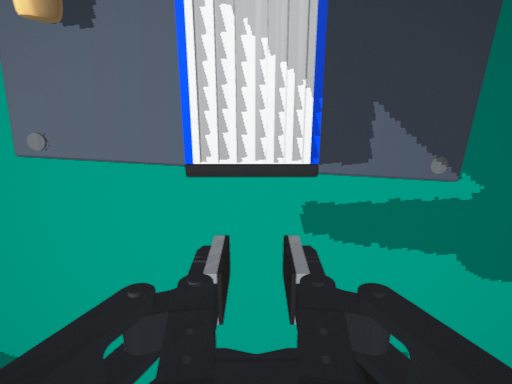

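```bash
cat > path.py <<'E'
from meas import *
from rig import ctrl
import sys
def plan(u0,th0,S,ss,s,z=.043,off=.058):
    """u0 lane xy of unit, th0 deg, S straightening length (m); ss list of travels"""
    t0=np.radians(th0)
    for k in ss:
        kk=min(max(k,0),S) if S else 0
        th=t0*(1-kk/S)
        c=np.array(u0,float)
        c=c+np.array([0,t0*(kk-kk*kk/2/S)])
        c=c+np.array([k,0.]) + (np.array([0,k*np.tan(t0)]) if k<0 else 0)
        p=c-off*np.array([np.cos(th),np.sin(th)])
        tr,a=go(s,p,z,np.degrees(th));print(round(k*1000),c.round(4),round(np.degrees(th),2),tr,a)
E
python3 - <<'E'
from path import *
s=ctrl.state()
plan((-.1727,-.0045),3.4,.150,np.arange(-.02,.0601,.005),s)
E
```

```text
-20 [-0.1927 -0.0057] 3.4 [-1.4 -5.3  3. ] -0.03
-15 [-0.1877 -0.0054] 3.4 [ -1.4 -10.3   3. ] -0.03
-10 [-0.1827 -0.0051] 3.4 [ -1.4 -15.3   3. ] -0.03
-5 [-0.1777 -0.0048] 3.4 [ -1.4 -20.3   3. ] -0.03
0 [-0.1727 -0.0045] 3.4 [ -1.4 -25.3   3. ] -0.03
5 [-0.1677 -0.0042] 3.29 [ -1.5 -30.3   3. ] 0.08
10 [-0.1627 -0.0039] 3.17 [ -1.6 -35.3   2.9] 0.2
15 [-0.1577 -0.0037] 3.06 [ -1.7 -40.3   2.9] 0.31
20 [-0.1527 -0.0034] 2.95 [ -1.8 -45.3   2.9] 0.42
25 [-0.1477 -0.0031] 2.83 [ -1.8 -50.4   2.9] 0.54
30 [-0.1427 -0.0029] 2.72 [ -1.9 -55.4   2.9] 0.65
35 [-0.1377 -0.0027] 2.61 [ -1.9 -60.4   2.9] 0.76
40 [-0.1327 -0.0024] 2.49 [ -2.  -65.4   2.9] 0.88
45 [-0.1277 -0.0022] 2.38 [ -2.  -70.4   2.8] 0.99
50 [-0.1227 -0.002 ] 2.27 [ -2.  -75.4   2.8] 1.1
55 [-0.1177 -0.0018] 2.15 [ -2.1 -80.4   2.8] 1.22
60 [-0.1127 -0.0017] 2.04 [ -2.1 -85.4   2.8] 1.33
```

Call:
step_arm(
  translation=[
    [-1.4,-5,3],
    [-1.4,-10,3],
    [-1.4,-15,3],
    [-1.4,-20,3],
    [-1.4,-25,3],
    [-1.5,-30,3],
    [-1.6,-35,3],
    [-1.7,-40,3],
    [-1.8,-45,3],
    [-1.8,-50,3],
    [-1.9,-55,3],
    [-1.9,-55,3],
    [-1.9,-55,3],
  ],
  turn=[0,0,0,0,0,0.1,0.2,0.3,0.4,0.5,0.65,0.65,0.65],
  jaw=[-0.4,-0.4,-0.4,-0.4,-0.4,-0.4,-0.4,-0.4,-0.4,-0.4,-0.4,-0.4,-0.4],
)

```text
time: 5.9
position: [0.5447, -0.2756, 0.0428]
orientation: [[0.992, -0.122, 0.002], [-0.122, -0.992, -0.002], [0.002, 0.002, -1.0]]
force: [-0.6, -0.3, 0.1]
grip_width: 0.0254
```

```bash
cat > look.py <<'E'
from path import *
def look(f):
    s=ctrl.state();im,d,K,r,t=snap("wrist",f);P=cloud(d,K,r,t);q=tl(P,LANE);z=P[...,2]
    T,yaw=tcp_lane(s);print("tcp",T.round(4),round(yaw,2),s["position"][2].round(4),"F",s["force"].round(1),s["time"])
    m=(d>0)&(z>.0485)&(z<.064)&(abs(q[...,1])<.05)&(q[...,0]>T[0]+.010)&(q[...,0]<.168)
    x,y=q[m].T
    # blue sides: edge line fits per x-bin
    B=[]
    tx=np.percentile(x,1)
    for x0 in np.arange(tx+.012,x.max()-.01,.006):
        k=abs(x-x0)<.003
        if k.sum()>20:B.append((x0,y[k].min(),y[k].max()))
    B=np.array(B);
    a=np.polyfit(B[:,0],B[:,1],1);b=np.polyfit(B[:,0],B[:,2],1)
    mid=(a+b)/2;th=np.degrees(np.arctan(mid[0]));C=tx+.045
    print("tail x",tx.round(4),"yaw lo/hi",np.degrees([a[0],b[0]]).round(2),"width",(np.polyval(b,tx+.03)-np.polyval(a,tx+.03)).round(4),"centre y at C",np.polyval(mid,C).round(4),"seen to",x.max().round(4),"z",np.median(z[m]).round(4))
    return s
E
python3 -c "
from look import *
look('w6')"
```

```text
tcp [-0.2007 -0.0056] 2.74 0.0428 F [-0.6 -0.3  0.1] 5.9
tail x -0.1886 yaw lo/hi [2.86 2.68] width 0.0604 centre y at C -0.0023 seen to -0.0984 z 0.0528
```

View pics/w6.png

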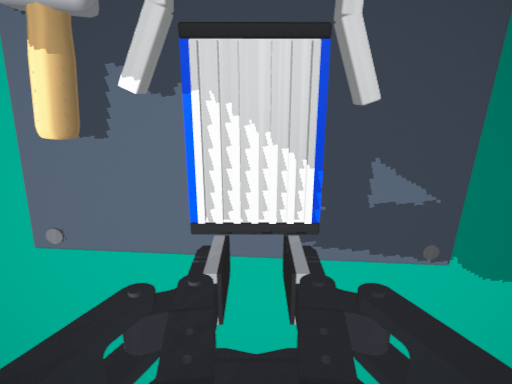

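The housing follows rigidly: yaw 2.75°, y = -2.3 mm. Fingers are centred on the black tail plate, row 230. Replanning the arc from here.

Run:
```python
from path import *
s=ctrl.state()
plan((-.1436,-.0025),2.75,.1,np.arange(0,.1001,.01),s,off=.0571)
```

```text
0 [-0.1436 -0.0025] 2.75 [-0.3 -0.2 -0.3] -0.02
10 [-0.1336 -0.002 ] 2.48 [ -0.6 -10.2  -0.3] 0.25
20 [-0.1236 -0.0016] 2.2 [ -0.8 -20.2  -0.3] 0.53
30 [-0.1136 -0.0013] 1.92 [ -0.9 -30.2  -0.3] 0.8
40 [-0.1036 -0.001 ] 1.65 [ -1.  -40.2  -0.4] 1.08
50 [-0.0936 -0.0007] 1.38 [ -1.1 -50.2  -0.4] 1.35
60 [-0.0836 -0.0005] 1.1 [ -1.1 -60.2  -0.4] 1.63
70 [-0.0736 -0.0003] 0.82 [ -1.1 -70.2  -0.4] 1.9
80 [-0.0636 -0.0002] 0.55 [ -1.  -80.2  -0.5] 2.18
90 [-0.0536 -0.0001] 0.28 [ -0.9 -90.2  -0.5] 2.45
100 [-0.0436 -0.0001] 0.0 [  -0.7 -100.2   -0.5] 2.73
```

Call:
step_arm(
  translation=[
    [-0.1,-5,0],
    [-0.3,-10,0],
    [-0.4,-15,0],
    [-0.5,-20,0],
    [-0.6,-25,0],
    [-0.6,-30,0],
    [-0.7,-35,0],
    [-0.7,-40,0],
    [-0.8,-45,0],
    [-0.8,-50,0],
    [-0.8,-55,0],
    [-0.8,-60,0],
    [-0.8,-60,0],
  ],
  turn=[0.1,0.25,0.4,0.5,0.65,0.8,0.95,1.1,1.2,1.35,1.5,1.6,1.6],
  jaw=[-0.4,-0.4,-0.4,-0.4,-0.4,-0.4,-0.4,-0.4,-0.4,-0.4,-0.4,-0.4,-0.4],
)

```text
time: 7.25
position: [0.5514, -0.2154, 0.0426]
orientation: [[0.989, -0.15, 0.002], [-0.15, -0.989, -0.002], [0.002, 0.002, -1.0]]
force: [-0.4, 0.6, 0.9]
grip_width: 0.0253
```

```bash
python3 -c "
from look import *
s=look('w7')
plan((-.0836,-.0005),1.1,.04,np.arange(0,.1501,.01),s,off=.0571)"
```

```text
tcp [-0.1401 -0.0019] 1.15 0.0426 F [-0.4  0.6  0.9] 7.25
tail x -0.1284 yaw lo/hi [1.09 1.13] width 0.0602 centre y at C -0.0003 seen to -0.0387 z 0.0528
0 [-0.0836 -0.0005] 1.1 [-0.3  0.6 -0.4] 0.05
10 [-0.0736 -0.0003] 0.83 [-0.6 -9.4 -0.4] 0.33
20 [-0.0636 -0.0002] 0.55 [ -0.8 -19.4  -0.4] 0.6
30 [-0.0536 -0.0001] 0.28 [ -0.9 -29.4  -0.5] 0.88
40 [-0.0436 -0.0001] 0.0 [ -1.  -39.4  -0.5] 1.15
50 [-0.0336 -0.0001] 0.0 [ -0.8 -49.4  -0.5] 1.15
60 [-0.0236 -0.0001] 0.0 [ -0.6 -59.4  -0.5] 1.15
70 [-0.0136 -0.0001] 0.0 [ -0.4 -69.4  -0.5] 1.15
80 [-0.0036 -0.0001] 0.0 [ -0.2 -79.4  -0.5] 1.15
90 [ 0.0064 -0.0001] 0.0 [  0.  -89.4  -0.6] 1.15
100 [ 0.0164 -0.0001] 0.0 [  0.2 -99.4  -0.6] 1.15
110 [ 0.0264 -0.0001] 0.0 [   0.4 -109.4   -0.6] 1.15
120 [ 0.0364 -0.0001] 0.0 [   0.6 -119.4   -0.6] 1.15
130 [ 0.0464 -0.0001] 0.0 [   0.8 -129.4   -0.6] 1.15
140 [ 0.0564 -0.0001] 0.0 [   1.  -139.4   -0.6] 1.15
150 [ 0.0664 -0.0001] 0.0 [   1.2 -149.4   -0.6] 1.15
```

View pics/w7.png

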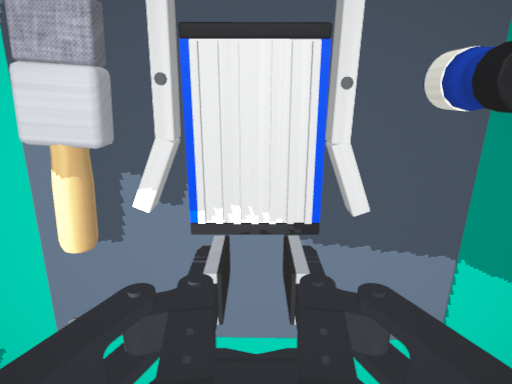

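Housing in the lane, y = -0.3 mm, yaw 1.1°, gaps both sides even. Next 95 mm.

Call:
step_arm(
  translation=[
    [-0.2,-5,0],
    [-0.3,-10,0],
    [-0.4,-15,0],
    [-0.5,-20,0],
    [-0.6,-25,0],
    [-0.6,-30,0],
    [-0.7,-35,0],
    [-0.7,-40,0],
    [-0.6,-45,0],
    [-0.5,-50,0],
    [-0.4,-55,0],
    [-0.3,-60,0],
    [-0.2,-65,0],
    [-0.1,-70,0],
    [0,-75,0],
    [0.1,-80,0],
    [0.2,-85,0],
    [0.3,-90,0],
    [0.4,-95,0],
    [0.4,-95,0],
  ],
  turn=[0.2,0.3,0.45,0.6,0.75,0.9,1.0,1.15,1.15,1.15,1.15,1.15,1.15,1.15,1.15,1.15,1.15,1.15,1.15,1.15],
  jaw=[-0.4,-0.4,-0.4,-0.4,-0.4,-0.4,-0.4,-0.4,-0.4,-0.4,-0.4,-0.4,-0.4,-0.4,-0.4,-0.4,-0.4,-0.4,-0.4,-0.4],
)

```text
time: 9.3
position: [0.5661, -0.1209, 0.0423]
orientation: [[0.986, -0.169, 0.002], [-0.169, -0.986, -0.001], [0.002, 0.001, -1.0]]
force: [0.5, 0.5, 1.4]
grip_width: 0.0254
```

```bash
python3 -c "
from look import *
s=look('w8')"
```

```text
tcp [-0.0446 -0.0003] 0.03 0.0423 F [0.5 0.5 1.4] 9.3
tail x -0.0327 yaw lo/hi [-0.05  0.1 ] width 0.0602 centre y at C 0.0001 seen to 0.0567 z 0.0528
```

View pics/w8.png

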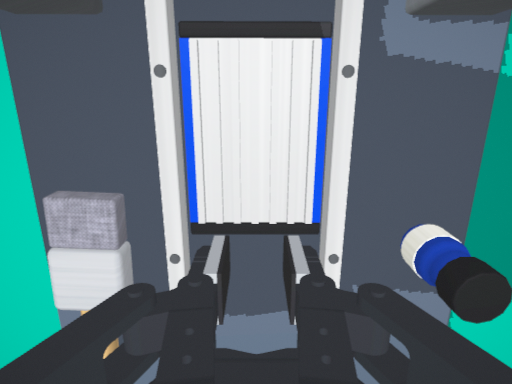

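Dead centre (y 0.1 mm, yaw 0°). About 112 mm remain; push 95 now.

Call:
step_arm(
  translation=[
    [0,-5,0],
    [0,-10,0],
    [0,-15,0],
    [0,-20,0],
    [0,-25,0],
    [0,-30,0],
    [0,-35,0],
    [0,-40,0],
    [0,-45,0],
    [0,-50,0],
    [0,-55,0],
    [0,-60,0],
    [0,-65,0],
    [0,-70,0],
    [0,-75,0],
    [0,-80,0],
    [0,-85,0],
    [0,-90,0],
    [0,-95,0],
    [0,-95,0],
  ],
  turn=[0,0,0,0,0,0,0,0,0,0,0,0,0,0,0,0,0,0,0,0],
  jaw=[-0.4,-0.4,-0.4,-0.4,-0.4,-0.4,-0.4,-0.4,-0.4,-0.4,-0.4,-0.4,-0.4,-0.4,-0.4,-0.4,-0.4,-0.4,-0.4,-0.4],
)

```text
time: 11.35
position: [0.5822, -0.0267, 0.0422]
orientation: [[0.986, -0.169, 0.002], [-0.169, -0.986, -0.001], [0.002, 0.0, -1.0]]
force: [-0.5, 0.1, 0.1]
grip_width: 0.0256
```

```bash
python3 -c "
from look import *
s=look('w9')"
```

```text
tcp [ 0.051  -0.0002] 0.06 0.0422 F [-0.5  0.1  0.1] 11.35
tail x 0.063 yaw lo/hi [-0.02  0.01] width 0.0601 centre y at C 0.0002 seen to 0.1525 z 0.0528
```

View pics/w9.png

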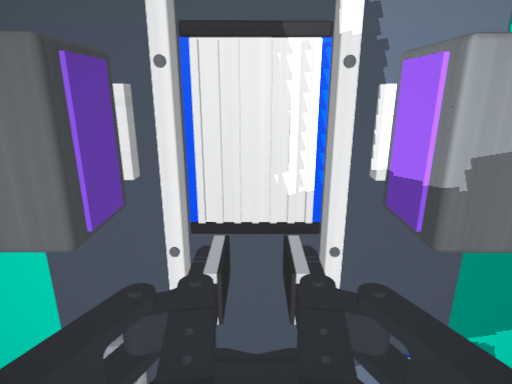

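Call:
step_arm(
  translation=[
    [0,-4,0],
    [0,-8,0],
    [0,-11,0],
    [0,-13,0],
    [0,-14,0],
    [0,-15,0],
    [0,-16,0],
    [0,-16.5,0],
    [0,-17,0],
    [0,-17,0],
  ],
  turn=[0,0,0,0,0,0,0,0,0,0],
  jaw=[-0.4,-0.4,-0.4,-0.4,-0.4,-0.4,-0.4,-0.4,-0.4,-0.4],
)

```text
time: 12.4
position: [0.5849, -0.0102, 0.0421]
orientation: [[0.986, -0.169, 0.002], [-0.169, -0.986, -0.001], [0.002, 0.0, -1.0]]
force: [0.1, -3.1, 0.9]
grip_width: 0.0254
```

```bash
python3 -c "
from look import *
s=look('w10')"
```

```text
tcp [ 0.0678 -0.0001] 0.06 0.0421 F [ 0.1 -3.1  0.9] 12.4
tail x 0.0796 yaw lo/hi [0.04 0.01] width 0.0603 centre y at C 0.0002 seen to 0.168 z 0.0528
```

View pics/w10.png

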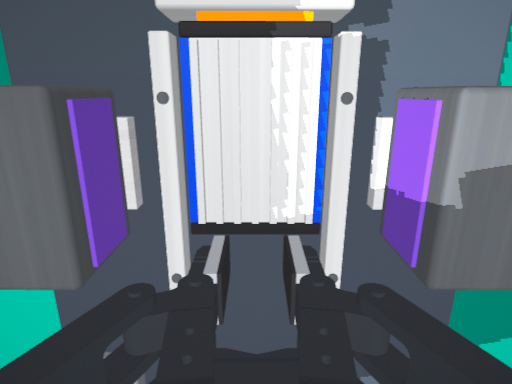

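Leading end has met the orange face (row 18) and 3 N of reaction showed up. I'll nudge 2 mm to confirm.

Call:
step_arm(
  translation=[
    [0,-0.5,0],
    [0,-1,0],
    [0,-1.5,0],
    [0,-2,0],
    [0,-2,0],
  ],
  turn=[0,0,0,0,0],
  jaw=[-0.4,-0.4,-0.4,-0.4,-0.4],
)

```text
time: 12.95
position: [0.5852, -0.0089, 0.0421]
orientation: [[0.986, -0.169, 0.001], [-0.169, -0.986, -0.002], [0.002, 0.002, -1.0]]
force: [-2.1, -8.6, 1.0]
grip_width: 0.0254
```

```bash
python3 -c "
from look import *
s=look('w11')"
```

```text
tcp [ 0.0691 -0.0001] 0.05 0.0421 F [-2.1 -8.6  1. ] 12.95
tail x 0.0808 yaw lo/hi [0.01 0.02] width 0.0601 centre y at C 0.0002 seen to 0.168 z 0.0528
```

Force rose to 8.6 N with no further yaw: it's home. Backing off and rising, with the fingers shut.

Call:
step_arm(
  translation=[
    [0,5,0],
    [0,15,0],
    [0,30,0],
    [0,40,-10],
    [0,40,-50],
    [0,40,-90],
    [0,40,-130],
    [0,40,-170],
    [0,40,-208],
    [0,40,-208],
    [0,40,-208],
  ],
  turn=[0,0,0,0,0,0,0,0,0,0,0],
  jaw=[-0.4,-0.4,-0.4,-0.4,-0.4,-1,-1,-1,-1,-1,-1],
)

```text
time: 14.1
position: [0.5782, -0.0485, 0.2514]
orientation: [[0.986, -0.169, 0.003], [-0.169, -0.986, -0.002], [0.004, 0.002, -1.0]]
force: [0.4, -0.8, -0.9]
grip_width: -0.0005
```

Run:
```python
from look import *
s=look('w12')
print(tl(np.array([.523,.295]),LANE), go(s,tl(np.array([.523,.295]),LANE)-[.075,0],.25,0))
```

```text
tcp [0.0288 0.    ] 0.02 0.2514 F [ 0.4 -0.8 -0.9] 14.1
tail x 0.0808 yaw lo/hi [-0.01  0.17] width 0.0593 centre y at C -0.0001 seen to 0.168 z 0.0529
[0.35801969 0.11270837] (array([-112.6, -254.2,    0.6]), np.float64(0.02))
```

View pics/w12.png

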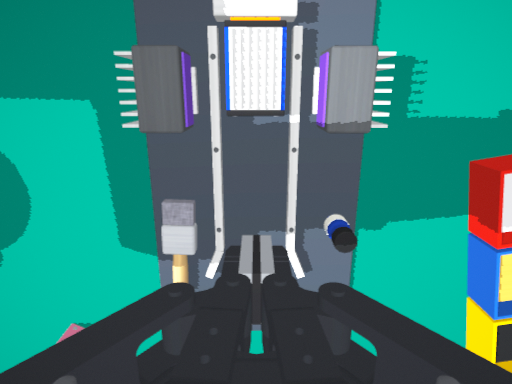

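Housing (224-288, 25-115) sits against the orange stop at row 20, square (yaw ~0.1°). On to a view of the control box.

Call:
step_arm(
  translation=[
    [-18,-42,0],
    [-37,-84,0],
    [-56,-126,0],
    [-75,-168,0],
    [-94,-210,0],
    [-112,-254,0],
    [-112,-254,0],
    [-112,-254,0],
  ],
  turn=[0,0,0,0,0,0,0,0],
  jaw=[-1,-1,-1,-1,-1,-1,-1,-1],
)

```text
time: 14.95
position: [0.5099, 0.2214, 0.248]
orientation: [[0.986, -0.167, -0.001], [-0.167, -0.986, -0.003], [-0.0, 0.003, -1.0]]
force: [0.9, -0.0, -0.8]
grip_width: -0.0
```

```bash
cat > but.py <<'E'
from look import *
def but(f):
    s=ctrl.state();im,d,K,r,t=snap("wrist",f);P=cloud(d,K,r,t);hsv=cv2.cvtColor(im,cv2.COLOR_BGR2HSV)
    print(s["position"],s["time"])
    for n,lo,hi in(("g",(50,110,60),(72,255,255)),("r",(0,150,100),(6,255,255))):
        m=cv2.inRange(hsv,lo,hi)
        k,l,st,ce=cv2.connectedComponentsWithStats(m)
        for i in range(1,k):
            if 100<st[i,4]<15000:
                z=P[l==i];zt=np.percentile(z[:,2],90);tp=z[z[:,2]>zt-.002];(c,rd)=cv2.minEnclosingCircle(tp[:,:2].astype(np.float32))
                print(n,st[i],ce[i].round(1),"ray",onz(ce[i],zt,K,r,t).round(4),"cloud",np.round(c,4),"r",round(rd,4),"ztop",zt.round(4))
E
python3 -c "
from but import *
but('w13')"
```

```text
[0.50986231 0.22141945 0.24798898] 14.95
g [ 452    0   60   50 1907] [475.7  25.2] ray [0.6835 0.3137 0.142 ] cloud [0.616  0.2975] r 0.0938 ztop 0.142
g [400  12  26  48 389] [407.7  40. ] ray [0.6872 0.3197 0.0254] cloud [0.6133 0.3039] r 0.0915 ztop 0.0254
g [242  77  31  31 223] [260.7  93. ] ray [0.5264 0.2933 0.0826] cloud [0.5238 0.2944] r 0.0135 ztop 0.0826
r [251   0  33  26 692] [267.   10.8] ray [0.5429 0.3594 0.0831] cloud [0.5387 0.3308] r 0.0393 ztop 0.0831
```

View pics/w13.png

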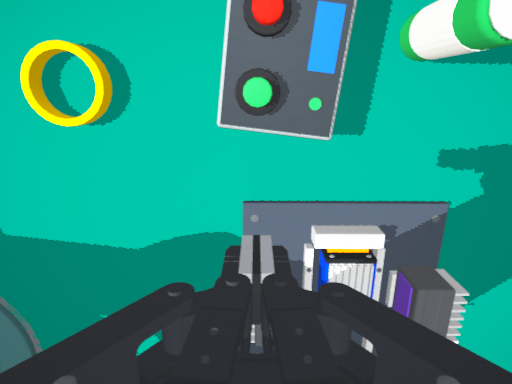

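Green at (257,93), the round button with a black collar nearer the lane (the tiny (315,104) dot is only an indicator). Red is at (267,8). Checking the collar height.

Run:
```python
from look import *
im,d,K,r,t=load("pics/w13.npz");P=cloud(d,K,r,t)
c=np.array([.5238,.2944]);R=np.linalg.norm(P[...,:2]-c,axis=-1);z=P[...,2]
for a in range(0,40,3):
    m=(d>0)&(R>a/1e3)&(R<(a+3)/1e3);print(a,m.sum(),np.percentile(z[m],[10,50,90]).round(4))
s=ctrl.state()
p=tl(c,LANE);print(go(s,p,.13,0),go(s,p,.108,0))
```

```text
0 35 [0.0814 0.0822 0.0832]
3 103 [0.0813 0.0821 0.0831]
6 170 [0.081  0.0821 0.0831]
9 242 [0.0812 0.0821 0.0832]
12 262 [0.0717 0.0798 0.0819]
15 353 [0.0711 0.0722 0.0731]
18 419 [0.0711 0.0722 0.0731]
21 356 [0.0608 0.062  0.0713]
24 522 [0.0607 0.0617 0.0627]
27 575 [0.0608 0.0617 0.0626]
30 637 [0.0607 0.0616 0.0625]
33 695 [0.0605 0.0616 0.0626]
36 734 [0.0591 0.0614 0.0627]
39 641 [0.0595 0.0615 0.0625]
(array([  0.9, -75.4, 118. ]), np.float64(0.05)) (array([  0.9, -75.5, 140. ]), np.float64(0.05))
```

Call:
step_arm(
  translation=[
    [0.3,-25,10],
    [0.6,-50,30],
    [0.9,-75.5,60],
    [0.9,-75.5,95],
    [0.9,-75.5,118],
    [0.9,-75.5,118],
    [0.9,-75.5,118],
  ],
  turn=[0,0,0,0,0,0,0],
  jaw=[-1,-1,-1,-1,-1,-1,-1],
)

```text
time: 15.7
position: [0.5243, 0.2934, 0.1305]
orientation: [[0.985, -0.17, -0.001], [-0.17, -0.985, -0.003], [-0.0, 0.003, -1.0]]
force: [0.0, 0.2, 1.3]
grip_width: 0.0004
```

Run:
```python
from look import *
s=ctrl.state();snap("wrist","w14");print(go(s,tl(np.array([.5238,.2944]),LANE),.1065,0))
```

```text
(array([-0.7, -0.9, 24. ]), np.float64(-0.03))
```

View pics/w14.png

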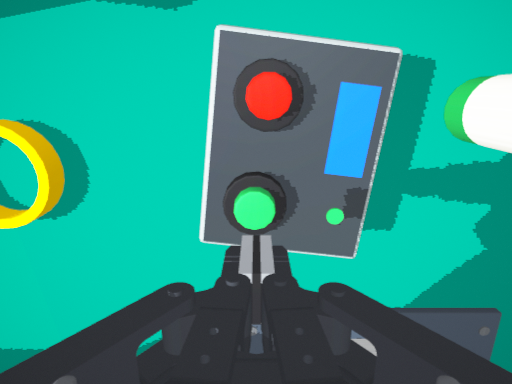

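Call:
step_arm(
  translation=[
    [-0.5,-0.9,10],
    [-0.5,-0.9,18],
    [-0.5,-0.9,22],
    [-0.5,-0.9,24],
    [-0.5,-0.9,26],
    [-0.5,-0.9,27],
    [-0.5,-0.9,28],
    [-0.5,-0.9,29],
    [-0.5,-0.9,29],
  ],
  turn=[0,0,0,0,0,0,0,0,0],
  jaw=[-1,-1,-1,-1,-1,-1,-1,-1,-1],
)

```text
time: 16.65
position: [0.5243, 0.2947, 0.1024]
orientation: [[0.985, -0.17, 0.001], [-0.17, -0.985, -0.002], [0.001, 0.002, -1.0]]
force: [-0.6, 0.7, 0.3]
grip_width: -0.0001
```

Call:
step_arm(
  translation=[
    [0,0,1],
    [0,0,2],
    [0,0,3],
    [0,0,3],
  ],
  turn=[0,0,0,0],
  jaw=[-1,-1,-1,-1],
)

```text
time: 17.05
position: [0.5243, 0.2947, 0.0993]
orientation: [[0.985, -0.17, 0.001], [-0.17, -0.985, -0.002], [0.001, 0.002, -1.0]]
force: [-0.8, -1.4, 0.3]
grip_width: 0.0002
```

Run:
```python
from look import *
s=ctrl.state();print(s["force"],s["position"]);im,*_=snap("wrist","w15");cv2.imwrite("pics/w15c.png",cv2.resize(im[150:330,170:350],None,fx=3,fy=3))
```

```text
[-0.82986941 -1.38901886  0.29801797] [0.52426337 0.29469028 0.09926418]
```

View pics/w15c.png

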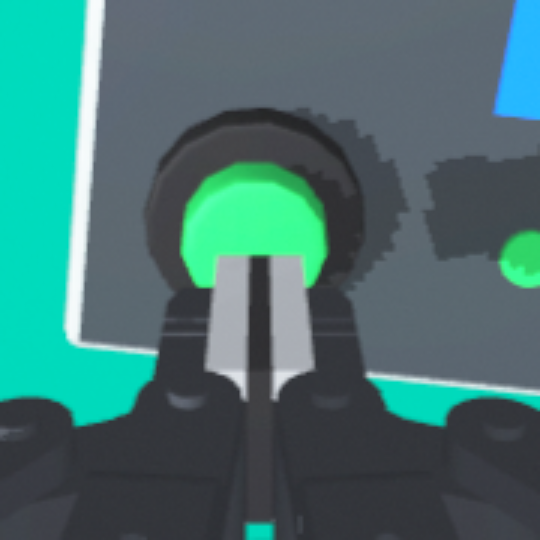

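Tips are over the green button but there's no force yet, so I'll go on down gently.

Call:
step_arm(
  translation=[
    [0,0,1],
    [0,0,2],
    [0,0,3],
    [0,0,3],
    [0,0,3],
  ],
  turn=[0,0,0,0,0],
  jaw=[-1,-1,-1,-1,-1],
)

```text
time: 17.6
position: [0.5243, 0.2947, 0.0963]
orientation: [[0.985, -0.17, 0.001], [-0.17, -0.985, -0.002], [0.001, 0.002, -1.0]]
force: [0.2, 0.7, 0.3]
grip_width: 0.0003
```

Call:
step_arm(
  translation=[
    [0,0,1],
    [0,0,2],
    [0,0,2],
  ],
  turn=[0,0,0],
  jaw=[-1,-1,-1],
)

```text
time: 17.9
position: [0.5242, 0.2947, 0.0942]
orientation: [[0.985, -0.17, 0.0], [-0.17, -0.985, -0.002], [0.001, 0.002, -1.0]]
force: [-1.1, 0.5, -0.3]
grip_width: -0.0004
```

Run:
```python
from look import *
s=ctrl.state();print(s["force"],s["position"]);im,d,K,r,t=snap("wrist","w16");cv2.imwrite("pics/w16c.png",cv2.resize(im[150:330,170:350],None,fx=3,fy=3))
P=cloud(d,K,r,t);hsv=cv2.cvtColor(im,cv2.COLOR_BGR2HSV);m=cv2.inRange(hsv,(50,110,60),(72,255,255))>0
R=np.linalg.norm(P[...,:2]-[.5238,.2944],axis=-1);m&=(R<.013);print("button z",np.percentile(P[m][:,2],[10,50,90]),m.sum())
# tip of pads in front view: pixels just between tool-front
q=(P-s["position"])@s["orientation"]
m=(d>0)&(abs(q[...,0])<.008)&(q[...,1]<0.0)&(q[...,1]>-.02);print("z tool max",np.percentile(q[m][:,2],[50,90,99]))
g=(d>0)&(abs(q[...,0])<.006)&(abs(q[...,1]+.011)<.003)
print(np.unique((q[g][:,2]*1000).round(),return_counts=True))
```

```text
[-1.08704414  0.5043596  -0.26906991] [0.52419817 0.29468171 0.09416181]
button z [0.08024771 0.08143607 0.08263688] 114
z tool max [-0.06547007  0.01223199  0.02270339]
(array([-94., -93., -92., -91., -90., -89., -88., -87., -86., -85., -84.,
       -83., -82., -81., -80., -79., -78., -77., -76., -75., -74., -73.,
       -72., -71., -70., -69., -68., -67., -66., -65., -64., -63., -62.,
       -61., -60., -59., -58., -57., -56., -55., -54., -53., -52., -51.,
       -50., -49., -48., -47., -46., -45., -44., -43., -42., -41., -40.,
       -39., -38., -37., -36., -35., -34., -33., -32., -31., -30., -29.,
       -28., -27., -26., -25., -24., -23., -22., -21., -20., -19., -18.,
       -17., -16., -15., -14., -13., -12., -11.,  10.,  11.,  12.,  13.,
        14.,  15.,  16.,  17.,  18.,  19.,  20.,  21.,  22.,  23.,  24.]), array([  5,  55, 165, 181, 176, 162, 151, 156, 100,  81,  97,  99,  58,
        13,  13,  30,  25,  23,  13,  25,  15,  23,   8,  24,   7,  22,
        19,  34,  49,  41,  67,  46,  41,  52,  49,  44,  52,  43,  55,
        42,  37,  52,  28,  32,  23,  24,  12,  13,  95, 102,  43,  43,
        44,  48,  44,  40,  36,  40,  36,  39,  40,  34,  41,  27,  37,
        37,  32,  31,  28,  38,  25,  26,  27,  29,  29,  21,  29,  23,
        29,  27,  22,  17,  25,   3,   1,  23,  92,  73,  34,  27,  13,
        15,  15,   5,  15,  17,  32,  10,   2]))
```

View pics/w16c.png

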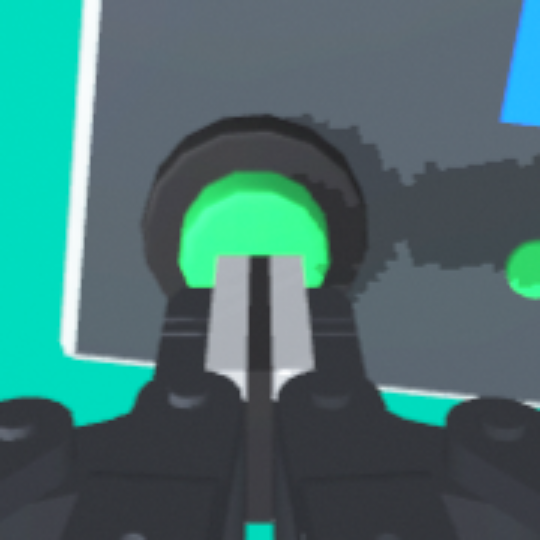

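Button still out (z 0.0814). The pad front edge measures ~12 mm ahead of TCP, so contact is only now due. Continuing.

Call:
step_arm(
  translation=[
    [0,0,1],
    [0,0,2],
    [0,0,3],
    [0,0,3],
  ],
  turn=[0,0,0,0],
  jaw=[-1,-1,-1,-1],
)

```text
time: 18.35
position: [0.5242, 0.2946, 0.091]
orientation: [[0.985, -0.17, 0.0], [-0.17, -0.985, -0.003], [0.001, 0.002, -1.0]]
force: [0.1, -0.3, 0.1]
grip_width: 0.0005
```

```bash
cat > bz.py <<'E'
from look import *
import sys
def bz(f):
    s=ctrl.state();print(s["force"],s["position"]);im,d,K,r,t=snap("wrist",f);cv2.imwrite(f"pics/{f}c.png",cv2.resize(im[150:330,170:350],None,fx=3,fy=3))
    P=cloud(d,K,r,t);hsv=cv2.cvtColor(im,cv2.COLOR_BGR2HSV);m=cv2.inRange(hsv,(50,110,60),(72,255,255))>0
    R=np.linalg.norm(P[...,:2]-[.5238,.2944],axis=-1);m&=(R<.013);print("button z",np.percentile(P[m][:,2],[10,50,90]),m.sum())
bz(sys.argv[1])
E
python3 bz.py w17
```

```text
[ 0.09528165 -0.27396071  0.1323847 ] [0.52419868 0.29462391 0.09103425]
button z [0.08068929 0.08165419 0.08262715] 181
```

View pics/w17c.png

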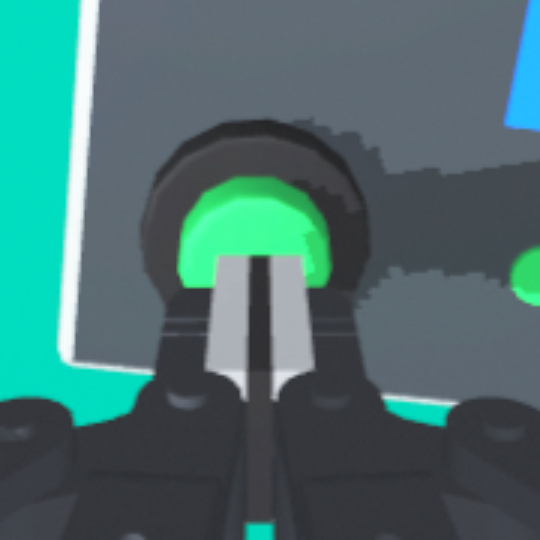

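Run:
```python
from look import *
im,d,K,r,t=load("pics/w17.npz");P=cloud(d,K,r,t);s=ctrl.state()
q=(P-s["position"])@s["orientation"]*1000
for u in(245,256,265):
    for v in range(220,290,5):print(u,v,q[v,u].round(1),im[v,u])
print(pix([s["position"]+s["orientation"]@np.array([0,y,z]) for y in(-.011,0,.011) for z in(0,.01,.02)],K,r,t).round())
```

```text
245 220 [ -5.8 -10.3   9.9] [169 255  80]
245 225 [-5.8 -8.   8.6] [160 254  65]
245 230 [-5.8 -5.1  8.7] [158 254  66]
245 235 [ -5.1 -11.8 -12.4] [169 199 148]
245 240 [ -4.9 -12.  -18.2] [187 181 176]
245 245 [ -4.8 -11.7 -22.6] [186 179 175]
245 250 [ -4.7 -11.5 -26.8] [184 177 173]
245 255 [ -4.5 -11.7 -31.6] [185 178 173]
245 260 [ -4.4 -11.5 -35.3] [185 177 174]
245 265 [ -4.2 -11.7 -39.6] [184 177 173]
245 270 [ -4.1 -11.8 -43.3] [184 177 173]
245 275 [ -3.9 -12.9 -48.7] [142 136 132]
245 280 [ -3.9 -12.6 -51.5] [62 57 55]
245 285 [ -3.8 -12.4 -54.2] [61 56 53]
256 220 [ -0.  -10.2  10.1] [160 254  70]
256 225 [-0.  -7.8  9.1] [157 254  66]
256 230 [-0.  -5.2  8.6] [153 254  64]
256 235 [ -0.1 -12.1 -13.2] [ 72 107  55]
256 240 [ -0.1 -11.4 -16.9] [52 49 48]
256 245 [ -0.1 -11.8 -22.8] [53 49 49]
256 250 [ -0.1 -11.4 -26.6] [52 49 49]
256 255 [ -0.1 -11.5 -31.3] [52 49 48]
256 260 [ -0.1 -11.5 -35.4] [52 48 48]
256 265 [ -0.1 -11.5 -39.3] [52 50 49]
256 270 [ -0.1 -12.  -43.7] [52 49 48]
256 275 [ -0.1 -11.1 -45.7] [69 67 67]
256 280 [ -0.1  -8.7 -45.2] [69 66 66]
256 285 [ -0.1  -7.  -45.9] [69 66 66]
265 220 [  4.7 -10.3   9.8] [154 254  69]
265 225 [ 4.7 -7.5  9.9] [152 254  62]
265 230 [ 4.8 -4.3 10.5] [153 254  60]
265 235 [  4.1 -11.3 -11.3] [169 199 148]
265 240 [  4.  -11.5 -17.1] [184 178 173]
265 245 [  3.8 -11.3 -21.7] [184 178 173]
265 250 [  3.7 -12.1 -28. ] [184 177 173]
265 255 [  3.6 -11.8 -31.8] [184 178 173]
265 260 [  3.4 -12.  -36.2] [184 177 173]
265 265 [  3.3 -11.9 -39.9] [184 177 172]
265 270 [  3.3 -11.6 -43. ] [184 176 172]
265 275 [  3.2 -10.7 -45. ] [228 224 220]
265 280 [  3.  -12.4 -51.2] [60 56 54]
265 285 [  3.  -12.4 -54.2] [61 55 53]
[[256. 226.]
 [256. 219.]
 [256. 212.]
 [256. 246.]
 [256. 238.]
 [256. 230.]
 [256. 266.]
 [256. 256.]
 [256. 248.]]
```

The camera puts the shut fingertips 12 mm *behind* the reported TCP, in conflict with the stated 25 mm ahead, so about 20 mm of air may remain. I'll check with the scene camera, and check the spray can clearance.

Run:
```python
from look import *
s=ctrl.state()
im,d,K,r,t=snap("scene","s1");im2,d2,K2,r2,t2=snap("top","t1")
p=s["position"]
pp=pix([p,p-[0,0,.025],p+[0,0,.013],[.5238,.2944,.082],[.5238,.2944,.06]],K,r,t);print(pp.round(1))
u,v=pp[0].astype(int);c=cv2.resize(im[v-50:v+50,u-60:u+60],None,fx=6,fy=6,interpolation=cv2.INTER_CUBIC);cv2.imwrite("pics/s1c.png",c);print(u-60,v-50)
i0,d0,K0,r0,t0=load("pics/top0.npz");P=cloud(d0,K0,r0,t0)
for uv in((172,143),(168,140),(176,150)):print("spray",P[uv[1],uv[0]].round(3))
```

```text
[[355.5 198.1]
 [354.4 203.4]
 [356.1 195.4]
 [355.  200. ]
 [354.  204.6]]
295 148
spray [0.71  0.311 0.144]
spray [0.719 0.324 0.153]
spray [0.694 0.305 0.096]
```

View pics/s1c.png

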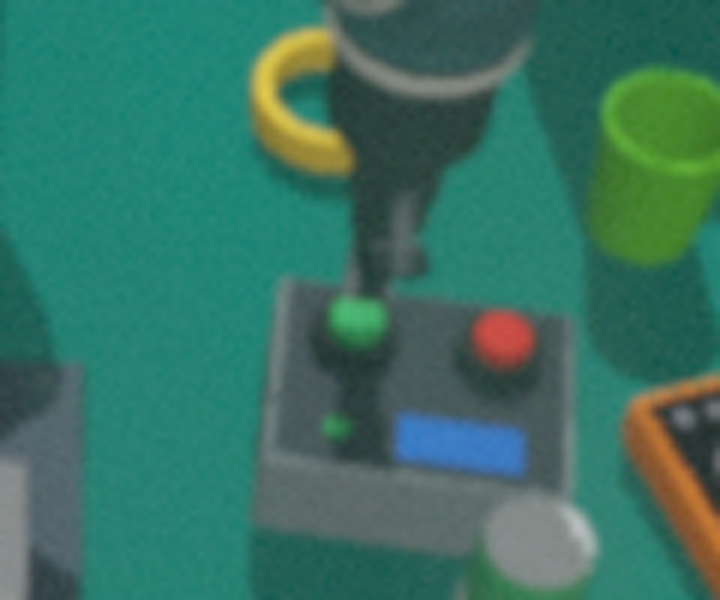

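The scene view agrees: the button top is fully visible below the tip (crop (358,322), tip ends at row ~297), so there's air left. Spray can is 186 mm away. Descending 8 mm, then in small steps.

Call:
step_arm(
  translation=[
    [0,0,3],
    [0,0,6],
    [0,0,8],
    [0,0,9],
    [0,0,10],
    [0,0,10],
  ],
  turn=[0,0,0,0,0,0],
  jaw=[-1,-1,-1,-1,-1,-1],
)

```text
time: 19.1
position: [0.5242, 0.2946, 0.0811]
orientation: [[0.985, -0.17, 0.0], [-0.17, -0.985, -0.002], [0.001, 0.002, -1.0]]
force: [0.5, 0.6, 0.6]
grip_width: 0.0002
```

```bash
python3 bz.py w18
```

```text
[0.54425376 0.64353148 0.57883701] [0.52423553 0.29462318 0.08112165]
button z [0.08067278 0.08172458 0.08264705] 293
```

Call:
step_arm(
  translation=[
    [0,0,3],
    [0,0,6],
    [0,0,8],
    [0,0,9],
    [0,0,10],
    [0,0,10],
  ],
  turn=[0,0,0,0,0,0],
  jaw=[-1,-1,-1,-1,-1,-1],
)

```text
time: 19.75
position: [0.5242, 0.2946, 0.0713]
orientation: [[0.985, -0.17, 0.001], [-0.17, -0.985, -0.002], [0.001, 0.002, -1.0]]
force: [-2.2, -0.5, 4.0]
grip_width: 0.0001
```

```bash
python3 bz.py w19
```

```text
[-2.15464798 -0.5194725   4.00540673] [0.52424808 0.29460757 0.07127248]
button z [0.07742582 0.07880972 0.0797332 ] 173
```

View pics/w19.png

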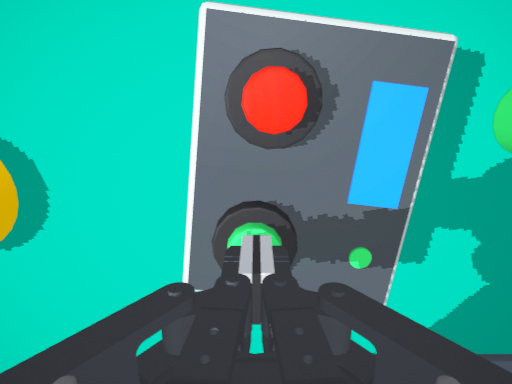

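Now in contact: button 3 mm down, 4 N. Pressing 3–4 mm further and holding briefly.

Call:
step_arm(
  translation=[
    [0,0,1],
    [0,0,2],
    [0,0,3],
    [0,0,4],
    [0,0,4],
  ],
  turn=[0,0,0,0,0],
  jaw=[-1,-1,-1,-1,-1],
)

```text
time: 20.3
position: [0.5244, 0.2947, 0.0679]
orientation: [[0.985, -0.17, 0.001], [-0.17, -0.985, -0.002], [0.001, 0.002, -1.0]]
force: [-4.0, -1.0, 8.5]
grip_width: -0.0001
```

```bash
python3 bz.py w20
```

```text
[-3.959491   -1.04265549  8.47031949] [0.52435371 0.29468164 0.06789227]
button z [0.0742145  0.07537758 0.07647884] 168
```

Button top at 0.0754, 6.3 mm below rest, at 8.5 N: fully in. Releasing straight up and moving clear.

Call:
step_arm(
  translation=[
    [0,0,-5],
    [0,0,-15],
    [0,0,-40],
    [0,0,-80],
    [0,0,-120],
    [0,0,-160],
    [0,40,-200],
    [0,80,-210],
    [0,120,-210],
    [0,160,-210],
    [0,160,-210],
    [0,160,-210],
  ],
  turn=[0,0,0,0,0,0,0,0,0,0,0,0],
  jaw=[-1,-1,-1,-1,-1,-1,-1,-1,-1,-1,-1,-1],
)

```text
time: 21.55
position: [0.4969, 0.1369, 0.2788]
orientation: [[0.985, -0.172, 0.002], [-0.172, -0.985, -0.002], [0.002, 0.002, -1.0]]
force: [0.3, -0.4, 0.1]
grip_width: 0.0001
```

Run:
```python
from but import *
but('w21')
im,d,K,r,t=load("pics/w21.npz");P=cloud(d,K,r,t);print(np.round(unit(P,d)[:5],4))
```

```text
[0.49693096 0.1369052  0.27882339] 21.55
g [240   0  30  17 146] [256.2   9.1] ray [0.5232 0.2846 0.0824] cloud [0.5239 0.29  ] r 0.0127 ztop 0.0824
[ 0.1242 -0.0003  0.0869  0.0608 -0.0463]
```

View pics/w21.png

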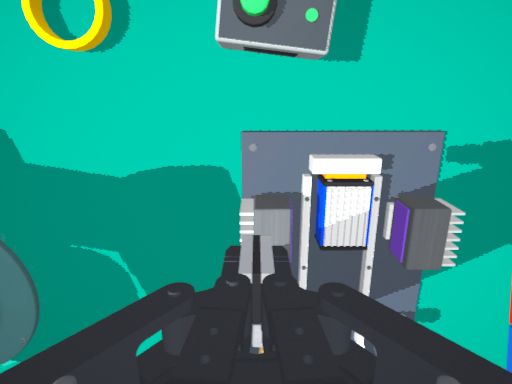

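The housing (345,213) is square against the orange stop. The button is back out (0.0824), and the arm is clear of everything. Handing in.

```bash
python3 -c "
from rig import ctrl
print(ctrl.close_job())"
```

```text
the job is handed in; nothing more can be done
None
```

I pushed the blue-sided housing down the lane to the orange stop, using two fingertips spread across its black tail plate. I then pressed the green start button fully in, let it go, moved the arm clear and handed the job in at about 21.6 s. The hand-in gives no verdict.

**Push:** The housing started 4.5 mm off-centre and 3.4° askew, and I straightened it on a gentle arc on the way into the lane. Its middle stayed within about 0.5 mm of the lane's centre line once inside. I saw no contact with the rails or the blue sides in any picture.

**Last checks:**
- **Housing:** within 0.3 mm of the centre line and less than 0.2° off its direction. With the fingers on it, the push force rose to 8.6 N against the stop.
- **Green button:** it went 6.3 mm down at 8.5 N, then sprang back to its original height.
- **Rest of the scene:** I did not touch the red button or the other objects, though I took no final measurement of their positions. The arm was clear of everything at the end.

**Disagreement:** the fingertips should stand 25 mm ahead of the TCP. The cameras and the button contact put the shut tips about 10 mm behind it. I therefore lowered onto the button in small steps, watching force and button height. The push contact on the tail plate must also have been higher than I planned. The housing stayed flat and followed steadily.

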